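# Hold the sprung vice open at its mark

### The job

Someone left a turned wooden foot standing in the track of the small sprung bench vice. Lift it out and stand it upright on the bench, clear of the vice, then pull the vice's slide open by its upright post until the pointer on its side stands over the brass mark, ready for the next workpiece. The slide springs shut if let go, so finish while still holding it there with the gripper, and leave the other things on the bench alone.

Things in the scene. Friction and masses are not known exactly. Their poses are not given: they have to be found in the camera images.
- vice: Vice bolted to the bench: grey bed 222 x 110 x 12 mm (its x, y, z), origin centre of underside. End block (20 mm thick, 45 high) at its -x end, nearer the robot; fixed jaw (38 mm thick, 45 high) at +x. The slide runs between two guide strips (|y| 36..55 mm, top 22 mm up). Slide shut, the free track is x -91..+11 mm, floor 12 mm up. With the foot in it the slide cannot reach the mark.
- post_grip (a point): Grip point on the axis of the slide's upright dark steel post, 81 mm above the bench. Post 18 x 18 mm, sides along the vice's x and y, free from 49 to 99.5 mm above the bench, in the middle of the slide's wooden body (60 mm along x, 70 wide, top 45 mm up). Slide shut: at vice x +41 mm, y 0. Moves towards vice -x as the slide is pulled open.
- pointer_tip (a point): Tip of the thin steel pointer (3 mm wide) fixed to the slide; it sticks out over the guide strip on the vice's +y side, 25 mm above the bench, 25 mm towards +x and 60 mm towards +y from the post. Passes freely over the mark.
- mark_line (a point): Centre of the top of the brass mark, a block 10 mm wide (vice x), 10 mm deep, 22 mm high, fixed at the vice's +y side. Its place differs each time: 66 to 92 mm in vice -x from where the pointer stands with the slide shut. Axes as the vice's.
- slide (a joint): Opening of the slide in m: 0 shut, growing as it is pulled towards vice -x, at most 0.1. A spring pulls it shut with about 4.5 N when shut and 0.9 N more per 10 mm (about 12 N near the mark); it returns when let go.
- foot_center (a point): Centre (half-way up) of the turned wooden foot that stands in the vice's track, between slide and end block: round, 50 mm greatest diameter, 86 mm high, 0.08 to 0.15 kg, z along its axis. Standing on the bench this point is 43 mm above the bench; standing in the track, 55 mm.
- foot: The same turned foot; origin at the centre of its underside.
- second_foot: Another turned foot, 50 mm diameter, 84 mm high, standing on the bench away from the vice: leave alone. Origin under its centre.
- sanding_block: Brown sanding block 63 x 111 x 36 mm, leave alone. Origin under its centre, long side along y.
- thick_offcut: Thick timber offcut 60 x 110 x 32 mm, leave alone. Origin under its centre, long side along y.
- offcut: Timber offcut 66 x 90 x 20 mm, leave alone. Origin under its centre, long side along y.
- pliers: Pliers 56 x 170 x 12 mm lying flat, leave alone. Origin under their centre, long side along y.
Things that resemble listed ones, but are neither listed nor needed, are in the scene too. Leave any blue, red or turquoise look-alike of the foot alone.

How it is judged (in metres and radians):
On the way, in this order (a step that is already met when the one before it is completed fails the run):
1. the turned foot stands upright on the bench, out of the vice and let go (height (world z) of foot_center between 0.038 and 0.048 m and angle between foot_center's own z axis and vertical below 0.15 rad and contact force between the fingers and foot below 0.2 N and linear speed of foot below 0.03 m/s), for 0.3 s.
2. the slide is pulled by the gripper to the mark and held there (x of pointer_tip in the frame of mark_line between -0.006 and 0.006 m and velocity of joint slide between -0.01 and 0.01 m/s and contact force between the fingers and vice above 2 N and distance between the grasp point and post_grip below 0.045 m and contact force between vice and foot below 0.2 N and contact force between vice and second_foot below 0.2 N and contact force between vice and sanding_block below 0.2 N and contact force between vice and thick_offcut below 0.2 N and contact force between vice and offcut below 0.2 N and contact force between vice and pliers below 0.2 N), for 0.5 s.
At the end, for the whole second after the job is handed in: The gripper still holds the slide by its post (within 45 mm of the grip point, over 2 N, nothing else wedging it), at rest, pointer within 6 mm of the middle of the mark along the vice; the turned foot stands upright (within 0.15 rad) on the bench out of the vice, let go and at rest (all of step 1 and all of step 2); the arm keeps its last pose, push and grip.
It fails at once if a bystander is moved by more than 30 mm or knocked over (distance of any of second_foot, sanding_block, thick_offcut, offcut, pliers from where it was at the start of the episode above 0.03 m or angle between any of second_foot, sanding_block, thick_offcut, offcut, pliers's own z axis and vertical above 0.5 rad).
It also fails if it takes over 51 s, if anything falls off the work surface, if the arm or the gripper's body presses on something with over 40 N, if the wrist force passes 120 N, or if a joint passes its speed limit or range.

### The arm

A 6-joint arm with a two-finger parallel gripper is mounted at the origin on the work surface; the furniture and walls round the work are solid. World frame = base frame: x ahead of the robot, y to its left, z up, the work surface at z = 0. Lengths are in m, angles in degrees, forces in N, time in s.
With the tool pointing down it reaches from about 0.375 to 0.925 m from the base axis. Payload 5.7 kg.
Tool frame: the origin (TCP) lies midway between the tips of the shut fingers; the grasp point (between the pads) lies 19 mm behind it; z points along the fingers, y is the direction in which the jaws open and shut (so a half turn about z gives the same grasp; the last joint's range is limited). The gripper opens to 88 mm and grips with 3 to 60 N. Pads are 20 mm wide; open, the fingers measure 115 mm over their backs; the gripper's body (75 mm by 178 mm) begins 61 mm behind the grasp point.
Start: joints at [-78.616, 20.558, 86.54, -0, 72.909, -6.595], TCP at [0.185, -0.571, 0.223] pointing down, gripper open.
Joint ranges: [-170.27, 170.27], [-57.76, 135], [12.27, 136.19], [-55.21, 235.2], [11.17, 155.16], [-170.74, 170.74]. Speed limits (degrees/s): [136.94, 136.94, 180, 180, 180, 180].

### API

Orientations are given as [roll, pitch, yaw] about the fixed x, y, z axes, in that order (R = Rz(yaw) Ry(pitch) Rx(roll)).
In Python, from rig import * gives the robot as it stands.
- The arm moves only by the shell command python3 -m creep 'ROWS' [FORCE]. ROWS is text: rows parted by semicolons, each of 5 numbers parted by spaces: the shift along the tool's x, y, z in mm, then the turn about the tool's z in rad, then the finger opening in mm, from 0 to 87.8. In form: x y z turn hand; .... A call has 1 to 20 rows; each row shifts and turns the commanded pose from where the row before left it, along the tool's axes as they then stand; what a row does not reach is not made up. A row lasts 1/12 s, in which the tool goes at most 41.7 mm and 7.16 degrees, less where a joint would pass 70% of its speed; a pose out of reach is approached as far as the arm can. A call with a gripper value outside its range is refused whole. The fingers move at their own pace and stop on an object; FORCE is the grip in N (left out, the last holds). Time passes only in rows, so rows that do not move let the fingers close. It gives the time, the measured TCP pose, the force and the opening at its end, in the units of the state.
- state(): the state, without advancing time (a new reading comes with each control period).
- read_camera(name): name is "side" or "top" or "wrist"; returns a dict with "img" (480x640x3 uint8, red, green, blue), "range_z" (480x640 float32, m along the optical axis (not along the pixel's ray), 0 where there is no reading), "mtx" (3x3 intrinsics, pixels), "position" and "rotation" of the camera in the world. Camera axes: x right, y down, z forward; pixel columns grow to the right and rows downward; lengths in m; the calibration is good to about 2 mm. The wrist camera is an equidistant fisheye: a pixel r from the principal point sees the ray r / f radians off the axis. A picture is of the moment at which its call begins.
- sign_off(): hands the job in, once; it reports no verdict.
Trained networks look in the newest picture that a camera, given by its name, has taken for a name from the list of things; names that differ only in an ending like _2 or _b are one class to them, and where a whole thing is asked for, a point or a joint stands for the part that bears it (a point fixed in the world has none). Each returns a list of dicts, best first, with "p" (0 to 1); they miss things now and then, are a little off and sometimes report something else, mostly with a low value. They report only what shows in the picture. A call takes as long as a camera call. They do not tell look-alikes from the thing itself.
- boxes_of(label, camera): "rect" ([left, top, right, bottom] in pixels, round what is visible of it).
The state is a dict: "t": time; "q": joint angles; "qvel": joint speeds; "joint_efforts": joint torques, N m; "eef_pos": TCP position; "eef_rot": TCP orientation; "ft_force": force on the tool from outside, world axes, zero at the start; "wrist_torque": the same for the moment, N m; "finger_gap": finger opening in m.
Only numpy, scipy, OpenCV 4.12 (cv2) and the standard library are available. Lean on these libraries where they do the work, as an engineer would, in place of code of your own. Each camera call takes 0.05 s, during which the arm holds its last target.

## Working session

There is one attempt and no reset: what is moved stays moved. The work goes in short steps, Python scripts to look and compute and a shell command to move; the robot and the scene stay as the last step left them, time stands still between calls to the robot, and variables do not carry over. Pictures are saved under pics/ and viewed, and the job is handed in when it is done.

```bash
mkdir -p pics; cat > h.py <<'E'
from rig import *
import numpy as np, cv2
def world(c,u,v,z=None):
    K=np.array(c["mtx"]);R=np.array(c["rotation"]);p=np.array(c["position"])
    d=R@np.array([(u-K[0,2])/K[0,0],(v-K[1,2])/K[1,1],1])
    if z is None: s=c["range_z"][int(v),int(u)]
    else: s=(z-p[2])/d[2]
    return p+s*d
def proj(c,P):
    K=np.array(c["mtx"]);R=np.array(c["rotation"]);p=np.array(c["position"])
    q=R.T@(np.array(P)-p); q=K@q; return q[:2]/q[2]
E
python3 - <<'E'
from h import *
print(state())
for n in("top","side"):
    c=read_camera(n); cv2.imwrite(f"pics/{n}0.png",c["img"][:,:,::-1]); print(n,c["mtx"],c["position"],c["rotation"])
    np.savez(f"{n}0.npz",**c)
    for l in("vice","post_grip","pointer_tip","foot","second_foot","sanding_block","thick_offcut","offcut","pliers","mark_line"):
        try: print(l,[(np.round(b["rect"]).tolist(),round(b["p"],2)) for b in boxes_of(l,n)][:4])
        except Exception as e: print(l,e)
E
```

```text
{'t': 0.0, 'q': array([-7.86159445e+01,  2.05965604e+01,  8.65986442e+01,  9.08877643e-05,
        7.29076926e+01, -6.59553124e+00]), 'qvel': array([-0.01860064, -0.01568298, -0.0411659 ,  0.09204857,  0.07789012,
        0.06757881]), 'joint_efforts': array([-4.94410924e-03, -5.15385711e+01, -2.70718235e+01,  6.68957178e-02,
        3.45403177e-02, -1.12783937e-04]), 'eef_pos': array([ 0.18505619, -0.57002863,  0.22182615]), 'eef_rot': array([-1.79897794e+02, -1.19049905e-02,  1.79795494e+01]), 'ft_force': array([0.26176519, 0.23876631, 0.34052859]), 'wrist_torque': array([ 0.0317539 , -0.00781876,  0.04308042]), 'finger_gap': 0.08789882174630333}
top [[448.85007449   0.         324.82010073]
 [  0.         448.85007449 235.11348379]
 [  0.           0.           1.        ]] [0.46129354 0.04422793 1.00505044] [-178.84388743   -1.22104905  -90.30572035]
vice [([148.0, 146.0, 191.0, 179.0], 0.2)]
post_grip [([268.0, 165.0, 303.0, 198.0], 0.97), ([396.0, 272.0, 449.0, 299.0], 0.47)]
pointer_tip [([266.0, 160.0, 306.0, 197.0], 0.86)]
foot [([207.0, 230.0, 234.0, 253.0], 0.88), ([281.0,
[... 704 characters left out ...]
p [([262.0, 231.0, 288.0, 267.0], 0.56)]
pointer_tip [([261.0, 233.0, 290.0, 272.0], 0.88)]
foot [([276.0, 202.0, 296.0, 237.0], 0.92), ([295.0, 233.0, 317.0, 271.0], 0.89), ([305.0, 277.0, 328.0, 316.0], 0.82), ([355.0, 232.0, 378.0, 265.0], 0.64)]
second_foot [([344.0, 308.0, 367.0, 352.0], 0.56)]
sanding_block [([369.0, 193.0, 397.0, 225.0], 0.77), ([291.0, 230.0, 317.0, 271.0], 0.65), ([273.0, 184.0, 302.0, 210.0], 0.59)]
thick_offcut [([271.0, 186.0, 300.0, 212.0], 0.61), ([259.0, 231.0, 287.0, 272.0], 0.47)]
offcut [([199.0, 314.0, 245.0, 351.0], 0.59), ([342.0, 310.0, 367.0, 354.0], 0.22)]
pliers [([353.0, 172.0, 367.0, 206.0], 0.65), ([200.0, 313.0, 244.0, 352.0], 0.63)]
mark_line []
```

```bash
python3 - <<'E'
import re
s=open('h.py').read()
s=s.replace('R=np.array(c["rotation"])','R=rot(c["rotation"])').replace('import numpy as np, cv2','import numpy as np, cv2\nfrom scipy.spatial.transform import Rotation as Ro\ndef rot(r):\n    r=np.array(r); return r if r.ndim==2 else Ro.from_euler("xyz",r,degrees=True).as_matrix()')
open('h.py','w').write(s)
E
python3 - <<'E'
from h import *
c=dict(np.load("top0.npz"))
im=c["img"][120:320,130:530][:,:,::-1]
cv2.imwrite("pics/topcrop.png",cv2.resize(im,None,fx=2,fy=2,interpolation=2))
im=c["img"][140:265,240:375][:,:,::-1]
cv2.imwrite("pics/topcrop2.png",cv2.resize(im,None,fx=5,fy=4.6,interpolation=2))
c=dict(np.load("side0.npz"))
im=c["img"][160:370,180:440][:,:,::-1]
cv2.imwrite("pics/sidecrop.png",cv2.resize(im,None,fx=2.8,fy=2.8,interpolation=2))
E
```

```text
(no output)
```

View pics/topcrop.png

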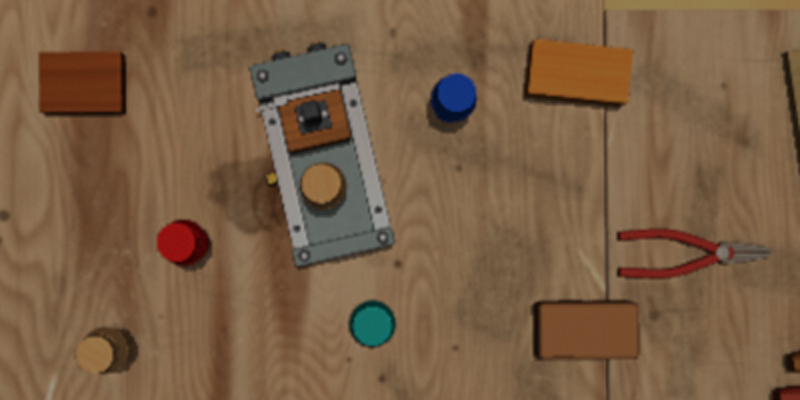

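View pics/topcrop2.png

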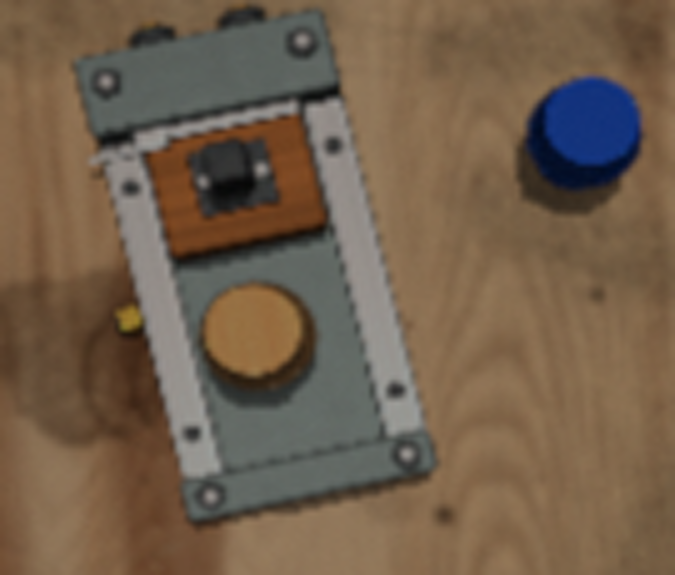

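View pics/sidecrop.png

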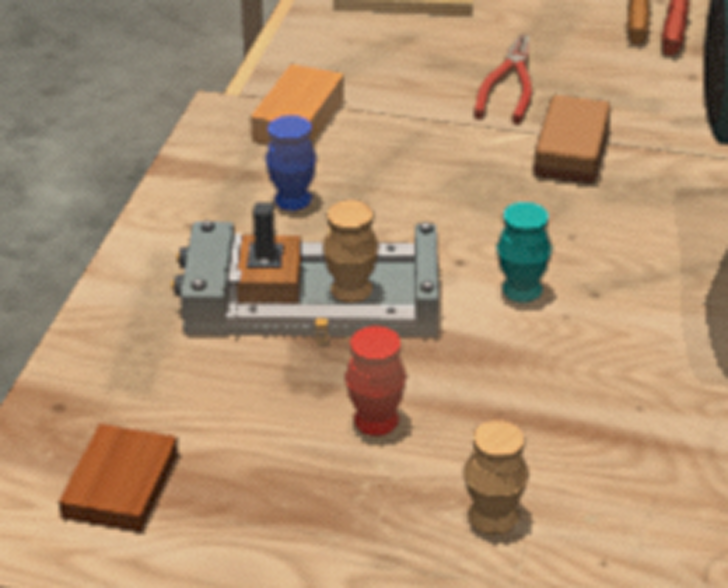

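```bash
cat > m.py <<'E'
from h import *
c=dict(np.load("top0.npz"));
f=lambda x,y,z: world(c,240+(x+.5)/5-.5,140+(y+.5)/4.6-.5,z)
# bolts / corners of end block & jaw at z=.045
pts={"jawFL":(76,60,.045,(.111,.055)),"jawFR":(322,12,.045,(.111,-.055)),"jawNR":(340,90,.045,(.073,-.055)),"endNL":(192,522,.045,(-.111,.055)),"endNR":(432,468,.045,(-.111,-.055)),"jawNL":(97,140,.045,(.073,.055))}
W=[];L=[]
for k,(x,y,z,l) in pts.items():
    P=f(x,y,z);W.append(P[:2]);L.append(l);print(k,P.round(4))
W=np.array(W);L=np.array(L);Lc=L-L.mean(0);Wc=W-W.mean(0)
H=Lc.T@Wc;a=np.arctan2(H[0,1]-H[1,0],H[0,0]+H[1,1])
R=np.array([[np.cos(a),-np.sin(a)],[np.sin(a),np.cos(a)]])
t=W.mean(0)-R@L.mean(0)
print("yaw",np.degrees(a),"t",t,"res",(W-(L@R.T+t)).round(4).tolist())
loc=lambda P:(R.T@(P[:2]-t)).round(4)
for n,x,y,z in(("foottop",253,331,.098),("mark",128,319,.022),("pointer",97,158,.025),("posttop",225,160,.0995)):
    P=f(x,y,z);print(n,P.round(4),"local",loc(P))
P=world(c,240+253/5,140+331/4.6);print("foot top depth",P)
for n,u,v,z in(("blue",357.5,168,.086),("red",221,240,.086),("turq",316,282,.086),("second",178,297,.084)): print(n,world(c,u,v,z).round(3))
for n,l in(("sand",(-1,)),): pass
s=dict(np.load("side0.npz"))
for nm,l in(("posttop",(.041,0,.0995)),("viceFL",(.111,.055,.045)),("viceNL",(-.111,.055,.045))):
    w=np.r_[R@np.array(l[:2])+t,l[2]];print(nm,w.round(4),"side px",((proj(s,w)-[180,160])*2.8).round(1),"top",proj(c,w).round(1))
np.savez("vice.npz",R=R,t=t,a=a)
E
python3 m.py
```

```text
jawFL [0.6579 0.1726 0.045 ]
jawFR [0.6802 0.0673 0.045 ]
jawNR [0.6437 0.0597 0.045 ]
endNL [0.4427 0.1238 0.045 ]
endNR [0.4672 0.0212 0.045 ]
jawNL [0.6205 0.1638 0.045 ]
yaw 12.541721596154828 t [0.56161237 0.0961212 ] res [[-0.0002, -0.0013], [-0.0017, 0.0008], [-0.0011, 0.0015], [0.0014, -0.0019], [0.002, 0.0029], [-0.0004, -0.0019]]
foottop [0.5274 0.0945 0.098 ] local [-0.0337  0.0058]
mark [0.5389 0.1533 0.022 ] local [-0.0098  0.0608]
pointer [0.6152 0.1663 0.025 ] local [0.0676 0.0568]
posttop [0.6026 0.1054 0.0995] local [0.042  0.0002]
foot top depth [0.52656053 0.09364726 0.09905434]
blue [ 0.618 -0.043  0.086]
red [0.471 0.236 0.086]
turq [0.384 0.043 0.086]
second [0.355 0.324 0.084]
posttop [0.6016 0.105  0.0995] side px [260.1 204.2] top [284.8 174.8]
viceFL [0.658  0.1739 0.045 ] side px [176.  292.1] top [254.2 152.6]
viceNL [0.4413 0.1257 0.045 ] side px [435.2 295.7] top [277.1 253.7]
```

The wooden feet are the one in the track (top image about (290,211)) and one out at the left (178,297). The red (221,240), blue (357,168) and turquoise (316,282) ones are look-alikes. The natural-wood one in the track fits the description, and the enlarged crop confirms it. The mark is at vice x of about -0.010, so the slide needs to open about 76 mm.

```bash
python3 -m creep '0 0 0 0.095 87.8; 25 -30 0 0 87.8; 25 -30 0 0 87.8; 25 -30 0 0 87.8; 25 -30 0 0 87.8; 25 -30 0 0 87.8; 25 -30 0 0 87.8; 25 -30 0 0 87.8; 25 -30 0 0 87.8; 25 -30 0 0 87.8; 25 -30 0 0 87.8; 25 -30 0 0 87.8; 25 -30 0 0 87.8; 25 -30 0 0 87.8; 25 -30 0 0 87.8; 25 -30 0 0 87.8; 25 -30 0 0 87.8; 25 -30 0 0 87.8; 25 -30 0 0 87.8; 25 -30 0 0 87.8' 25
cat > w.py <<'E'
from h import *
import sys
s=state();v=np.load("vice.npz");p=s["eef_pos"];l=v["R"].T@(p[:2]-v["t"])
print("t",s["t"],"tcp",p.round(4),"rot",s["eef_rot"].round(2),"vice-local",l.round(4),"gap",round(s["finger_gap"],4),"F",s["ft_force"].round(1),"q",s["q"].round(1))
E
python3 w.py
```

```text
t: 2.77
eef_pos: [0.5257, 0.0909, 0.2229]
eef_rot: [180.0, -0.0, 12.6]
ft_force: [0.6, -0.9, -0.3]
finger_gap: 0.0877
t 2.7667 tcp [0.5257 0.0909 0.2229] rot [ 1.7999e+02 -2.0000e-02  1.2560e+01] vice-local [-0.0361  0.0027] gap 0.0877 F [ 0.6 -0.9 -0.3] q [ 2.4 15.1 94.7 -0.  70.2 79.8]
```

```bash
python3 - <<'E'
from h import *
c=read_camera("wrist");print(c["position"],c["rotation"],c["mtx"])
cv2.imwrite("pics/w1.png",c["img"][:,:,::-1]); np.savez("w1.npz",**c)
s=dict(np.load("side0.npz"))
for z in(.098,.012): print(((proj(s,[.527,.0945,z])-[180,160])*2.8).round(1))
E
```

```text
[0.6001398  0.10833352 0.38493348] [ 1.63967541e+02  2.49895239e-02 -7.74758263e+01] [[371.64829954   0.         319.79488992]
 [  0.         371.64829954 232.33981602]
 [  0.           0.           1.        ]]
[346.8 210.8]
[347.5 289.4]
```

View pics/w1.png

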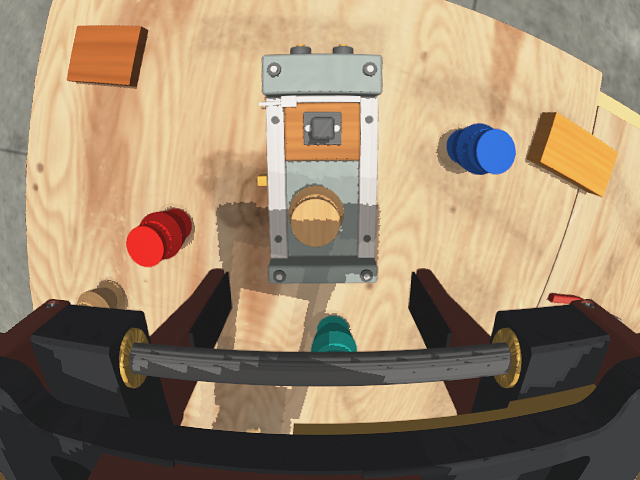

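The wrist view shows the vice aligned upright. The foot's top is at about (316,222), the post at (322,127), the brass mark at (263,181) and the pointer tip at (262,103). The red, blue and turquoise feet are clear of the path.

```bash
cat >> h.py <<'E'
def fish(c,u,v,z):
    K=np.array(c["mtx"]);R=rot(c["rotation"]);p=np.array(c["position"])
    d=np.array([(u-K[0,2])/K[0,0],(v-K[1,2])/K[1,1]]);r=np.hypot(*d)
    q=R@np.r_[d/r*np.sin(r),np.cos(r)]; return p+q*(z-p[2])/q[2]
E
python3 - <<'E'
from h import *
v=np.load("vice.npz");c=dict(np.load("w1.npz"))
for n,a in dict(foot=(316,222,.098),mark=(263,181,.022),ptr=(261,103,.025),post=(323,125,.0995),jawFL=(262,56,.045),jawFR=(382,55,.045),endNL=(268,282,.045),endNR=(377,283,.045)).items():
    P=fish(c,*a);print(n,P.round(4),(v["R"].T@(P[:2]-v["t"])).round(4))
im=c["img"][90:240,240:390][:,:,::-1];cv2.imwrite("pics/w1c.png",cv2.resize(im,None,fx=4,fy=4,interpolation=2))
E
```

```text
foot [0.5273 0.0954 0.098 ] [-0.0336  0.0067]
mark [0.5378 0.1523 0.022 ] [-0.0111  0.06  ]
ptr [0.6129 0.1691 0.025 ] [0.0659 0.0601]
post [0.6031 0.1066 0.0995] [0.0428 0.0013]
jawFL [0.6555 0.1743 0.045 ] [0.1086 0.056 ]
jawFR [0.6802 0.0685 0.045 ] [ 0.1097 -0.0527]
endNL [0.4429 0.1268 0.045 ] [-0.1092  0.0557]
endNR [0.4655 0.0197 0.045 ] [-0.1104 -0.0538]
```

View pics/w1c.png

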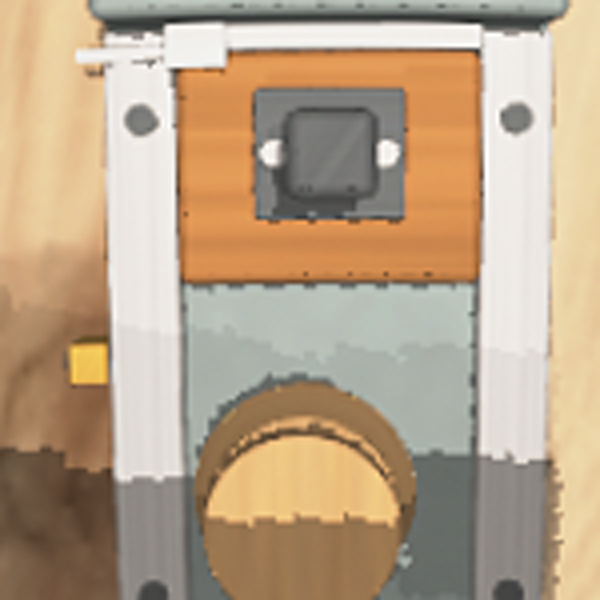

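```bash
python3 -m creep '2.5 -3.5 25 0 87.8; 0 0 35 0 87.8; 0 0 35 0 87.8; 0 0 35 0 87.8; 0 0 30 0 87.8; 0 0 25 0 87.8; 0 0 0 0 87.8; 0 0 0 0 30; 0 0 0 0 30; 0 0 0 0 30; 0 0 0 0 30; 0 0 0 0 30; 0 0 0 0 30; 0 0 0 0 30' 25; python3 w.py
```

```text
t: 3.98
eef_pos: [0.5274, 0.0929, 0.0385]
eef_rot: [180.0, -0.1, 12.5]
ft_force: [-0.4, 0.1, 4.8]
finger_gap: 0.0477
t 3.9833 tcp [0.5274 0.0929 0.0385] rot [ 1.800e+02 -8.000e-02  1.254e+01] vice-local [-0.0341  0.0043] gap 0.0477 F [-0.4  0.1  4.8] q [  2.6  28.9 104.9   0.   46.   80. ]
```

```bash
python3 -m creep '0 0 0 0 30; 0 0 -8 0 30; 0 0 -15 0 30; 0 0 -25 0 30; 0 0 -25 0 30; 0 0 -20 0 30; 0 0 -10 0 30; 0 0 0 0 30' 25; python3 w.py
python3 - <<'E'
from h import *
c=read_camera("side");im=c["img"][160:370,180:440][:,:,::-1]
cv2.imwrite("pics/s2.png",cv2.resize(im,None,fx=2.8,fy=2.8,interpolation=2))
E
```

```text
t: 4.65
eef_pos: [0.5284, 0.0929, 0.143]
eef_rot: [180.0, -0.2, 12.5]
ft_force: [0.4, -0.3, -1.6]
finger_gap: 0.0479
t 4.65 tcp [0.5284 0.0929 0.143 ] rot [179.96  -0.24  12.54] vice-local [-0.0332  0.004 ] gap 0.0479 F [ 0.4 -0.3 -1.6] q [ 2.6 20.3 99.9  0.  59.5 80. ]
```

View pics/s2.png

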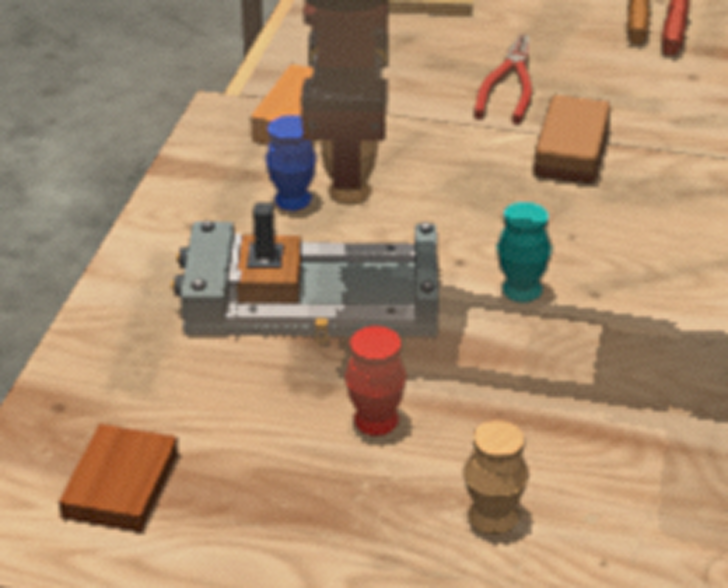

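The foot is gripped and hangs upright above the empty track (s2, around (350,190)). Next I'll carry it to the free bench on the vice's right.

```bash
python3 -m creep '-8 18 0 0 30; -13 30 0 0 30; -14 31 0 0 30; -15 34 0 0 30; -14 31 0 0 30; -10 22 0 0 30; -6 14 0 0 30; 0 0 10 0 30; 0 0 25 0 30; 0 0 30 0 30; 0 0 25 0 30; 0 0 15 0 30; 0 0 5 0 30; 0 0 2 0 30; 0 0 0 0 30; 0 0 0 0 30' 25; python3 w.py
python3 - <<'E'
from h import *
c=read_camera("side");im=c["img"][160:370,180:440][:,:,::-1]
cv2.imwrite("pics/s3.png",cv2.resize(im,None,fx=2.8,fy=2.8,interpolation=2))
E
```

```text
t: 6.03
eef_pos: [0.4884, -0.1002, 0.029]
eef_rot: [180.0, -0.1, 12.6]
ft_force: [-0.4, 0.4, -1.3]
finger_gap: 0.048
t 6.0333 tcp [ 0.4884 -0.1002  0.029 ] rot [ 1.7997e+02 -5.0000e-02  1.2560e+01] vice-local [-0.1141 -0.1757] gap 0.048 F [-0.4  0.4 -1.3] q [-19.5  27.8 110.    0.   42.1  57.9]
```

View pics/s3.png

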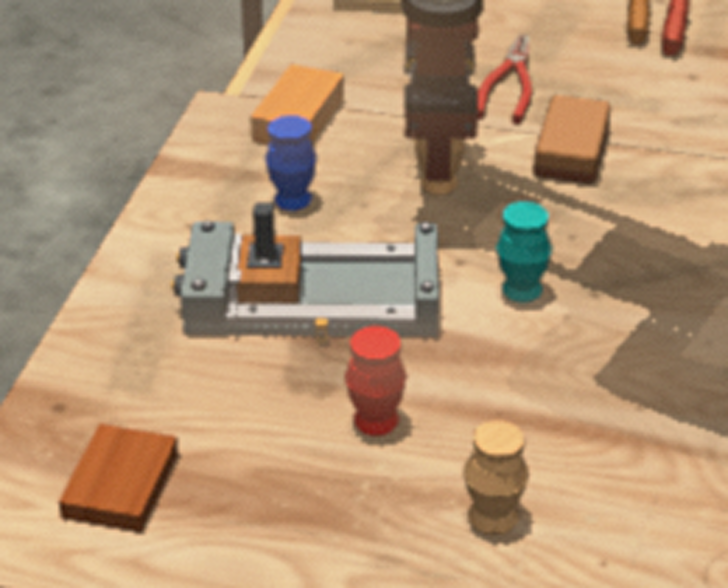

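```bash
python3 -m creep '0 0 1 0 30; 0 0 1 0 30; 0 0 0 0 30; 0 0 0 0 30'; python3 w.py
```

```text
t: 6.42
eef_pos: [0.488, -0.1004, 0.027]
eef_rot: [180.0, -0.0, 12.5]
ft_force: [0.1, -0.2, -1.5]
finger_gap: 0.0475
t 6.4167 tcp [ 0.488  -0.1004  0.027 ] rot [ 1.7999e+02 -3.0000e-02  1.2530e+01] vice-local [-0.1145 -0.1758] gap 0.0475 F [ 0.1 -0.2 -1.5] q [-19.6  28.  110.1   0.   41.9  57.9]
```

```bash
python3 -m creep '0 0 0.5 0 30; 0 0 0.5 0 30; 0 0 0 0 30; 0 0 0 0 30'; python3 w.py
```

```text
t: 6.75
eef_pos: [0.4884, -0.1003, 0.0265]
eef_rot: [180.0, -0.1, 12.5]
ft_force: [-1.3, 1.2, 7.1]
finger_gap: 0.0479
t 6.75 tcp [ 0.4884 -0.1003  0.0265] rot [ 1.7998e+02 -7.0000e-02  1.2530e+01] vice-local [-0.1141 -0.1759] gap 0.0479 F [-1.3  1.2  7.1] q [-19.6  28.1 110.1   0.   41.8  57.9]
```

The force reading shows the foot has touched the bench. I'll release it and go straight up.

```bash
python3 -m creep '0 0 0 0 55; 0 0 0 0 87.8; 0 0 0 0 87.8; 0 0 0 0 87.8; 0 0 0 0 87.8; 0 0 0 0 87.8; 0 0 0 0 87.8; 0 0 -10 0 87.8; 0 0 -25 0 87.8; 0 0 -35 0 87.8; 0 0 -35 0 87.8; 0 0 -25 0 87.8; 0 0 0 0 87.8'; python3 w.py
python3 - <<'E'
from h import *
c=read_camera("side");im=c["img"][160:370,180:440][:,:,::-1]
cv2.imwrite("pics/s4.png",cv2.resize(im,None,fx=2.8,fy=2.8,interpolation=2))
E
```

```text
t: 7.83
eef_pos: [0.4913, -0.1014, 0.1614]
eef_rot: [179.7, -0.5, 12.5]
ft_force: [0.3, -0.0, 0.7]
finger_gap: 0.0879
t 7.8333 tcp [ 0.4913 -0.1014  0.1614] rot [179.71  -0.48  12.54] vice-local [-0.1115 -0.1776] gap 0.0879 F [ 0.3 -0.   0.7] q [-19.6  16.2 103.2   0.   60.   57.9]
```

View pics/s4.png

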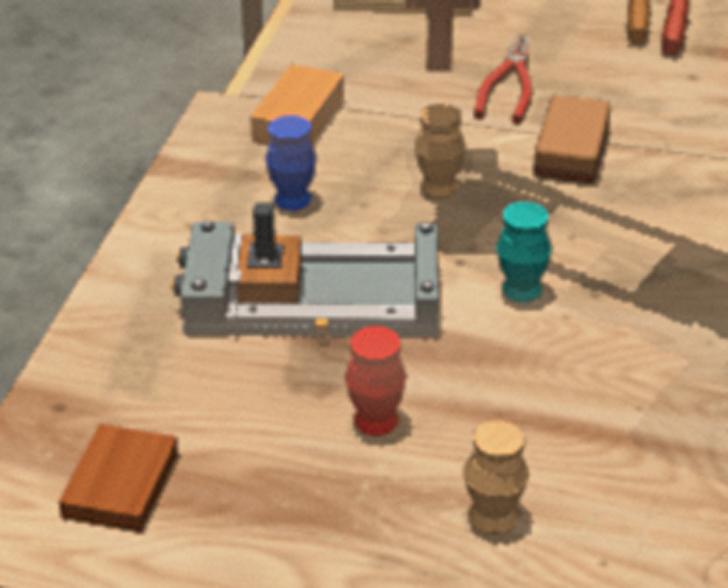

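The foot stands upright and free on the bench (s4, about (440,150)) and nothing else has moved. Next I'll go over the post and turn 90°.

```bash
python3 -m creep '14 -16 0 0 87.8; 25 -29 0 0 87.8; 25 -29 0 0 87.8; 25 -29 0 0 87.8; 25 -29 0 0 87.8; 25 -29 0 0 87.8; 14 -17 0 0 87.8' 40;  python3 -m creep '0 0 0 -0.12 87.8; 0 0 0 -0.12 87.8; 0 0 0 -0.12 87.8; 0 0 0 -0.12 87.8; 0 0 0 -0.12 87.8; 0 0 0 -0.12 87.8; 0 0 0 -0.12 87.8; 0 0 0 -0.12 87.8; 0 0 0 -0.12 87.8; 0 0 0 -0.12 87.8; 0 0 0 -0.12 87.8; 0 0 0 -0.12 87.8; 0 0 0 -0.12 87.8; 0 0 0 -0.01 87.8; 0 0 0 0 87.8'; python3 w.py
```

```text
t: 8.47
eef_pos: [0.5992, 0.1101, 0.1545]
eef_rot: [-179.9, 0.0, 12.6]
ft_force: [0.9, -0.1, 0.4]
finger_gap: 0.0879
t: 9.72
eef_pos: [0.5976, 0.1066, 0.1546]
eef_rot: [-179.9, -0.0, 102.3]
ft_force: [0.1, 0.2, -0.4]
finger_gap: 0.0876
t 9.7167 tcp [0.5976 0.1066 0.1546] rot [-1.7988e+02 -2.0000e-02  1.0233e+02] vice-local [0.0374 0.0024] gap 0.0876 F [ 0.1  0.2 -0.4] q [ 3.6 25.  90.   0.  65.2 -8.7]
```

```bash
python3 -m creep '-1.5 4 10 0 87.8; 0 0 25 0 87.8; 0 0 30 0 87.8; 0 0 20 0 87.8; 0 0 7.5 0 87.8; 0 0 0 0 87.8; 0 0 0 0 10; 0 0 0 0 10; 0 0 0 0 10; 0 0 0 0 10; 0 0 0 0 10; 0 0 0 0 10; 0 0 0 0 10; 0 0 0 0 10; 0 0 0 0 10; 0 0 0 0 10; 0 0 0 0 10; 0 0 0 0 10' 40; python3 w.py
```

```text
t: 11.22
eef_pos: [0.6005, 0.1056, 0.063]
eef_rot: [-179.8, -0.0, 102.5]
ft_force: [-5.1, -1.9, 4.0]
finger_gap: 0.0179
t 11.2167 tcp [0.6005 0.1056 0.063 ] rot [-1.7976e+02 -1.0000e-02  1.0253e+02] vice-local [0.0401 0.0008] gap 0.0179 F [-5.1 -1.9  4. ] q [ 3.5 31.5 94.  -0.  54.7 -9. ]
```

```bash
python3 -m creep '0 -3 0 0 10; 0 -6 0 0 10; 0 -8 0 0 10; 0 -10 0 0 10; 0 -10 0 0 10; 0 -10 0 0 10; 0 -10 0 0 10; 0 -8 0 0 10; 0 -5 0 0 10; 0 -3 0 0 10; 0 -1 0 0 10; 0 0 0 0 10; 0 0 0 0 10; 0 0 0 0 10' 40; python3 w.py
python3 - <<'E'
from h import *
for n,b in(("side",(240,215,350,290)),("top",(240,140,375,265)),("wrist",(120,100,520,400))):
    c=read_camera(n);np.savez(n+"5.npz",**c);l,t,r,d=b;im=c["img"][t:d,l:r][:,:,::-1];k=min(800/(r-l),600/(d-t))
    print(n,k,c["position"],c["rotation"]);cv2.imwrite(f"pics/{n}5.png",cv2.resize(im,None,fx=k,fy=k,interpolation=2))
E
```

```text
t: 12.38
eef_pos: [0.5338, 0.0904, 0.063]
eef_rot: [179.7, 0.0, 102.5]
ft_force: [10.0, 2.4, -12.5]
finger_gap: 0.0176
t 12.3833 tcp [0.5338 0.0904 0.063 ] rot [1.7968e+02 3.0000e-02 1.0249e+02] vice-local [-0.0284  0.0004] gap 0.0176 F [ 10.    2.4 -12.5] q [  2.3  27.  103.4   0.   49.3 -10.2]
side 7.2727272727272725 [0.22126416 1.26437473 0.96092503] [-125.16714636   -0.24763888 -166.49783906]
top 4.8 [0.46129354 0.04422793 1.00505044] [-178.84388743   -1.22104905  -90.30572035]
wrist 2.0 [0.51674629 0.16538102 0.22496065] [163.89893885  -0.3553901   12.46305841]
```

View pics/side5.png

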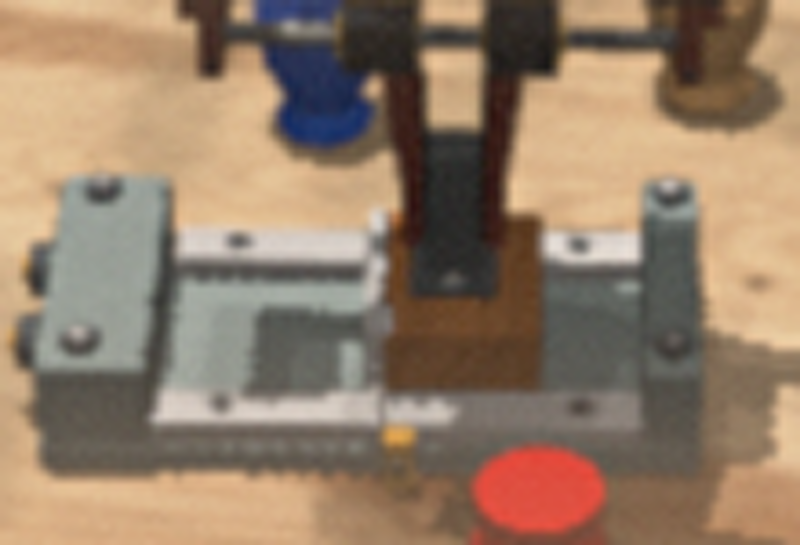

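View pics/top5.png

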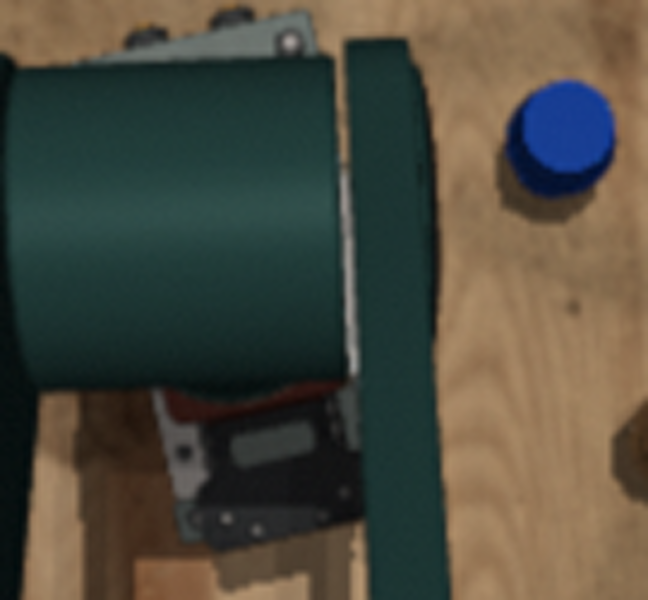

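View pics/wrist5.png

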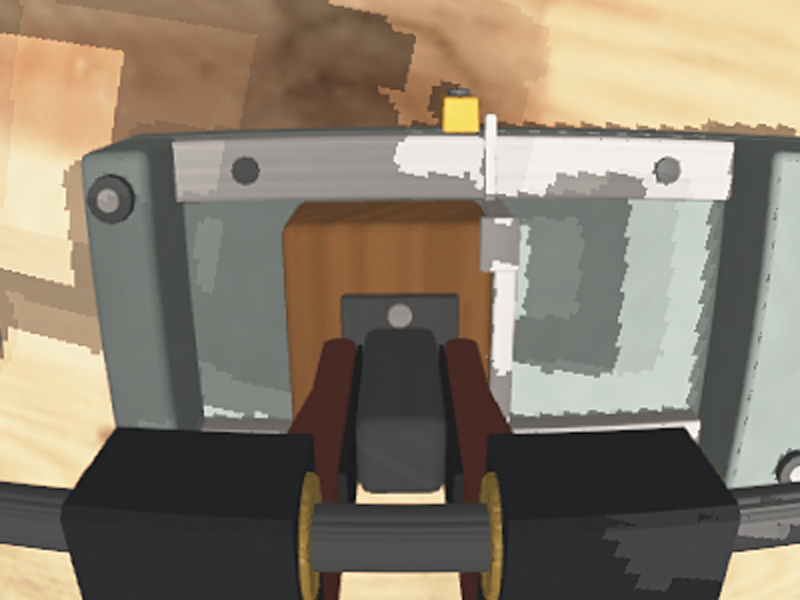

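The close wrist view shows the pointer tip at crop (490,116) and the brass mark centred at (461,115), so the pointer is still short of the mark. I'll work out how far.

```bash
python3 - <<'E'
from h import *
v=np.load("vice.npz");c=dict(np.load("wrist5.npz"))
g=lambda x,y,z:(v["R"].T@(fish(c,120+(x+.5)/2-.5,100+(y+.5)/2-.5,z)[:2]-v["t"])).round(4)
print("mark",g(461,115,.022),g(444,115,.022),g(479,115,.022),"ptr",g(490,118,.025),g(490,190,.025))
E
```

```text
mark [-0.0109  0.0613] [-0.0156  0.0613] [-0.006   0.0614] ptr [-0.0033  0.0609] [-0.0029  0.041 ]
```

```bash
python3 -m creep '0 -2 0 0 10; 0 -3 0 0 10; 0 -2 0 0 10; 0 -0.5 0 0 10; 0 0 0 0 10; 0 0 0 0 10; 0 0 0 0 10; 0 0 0 0 10' 40; python3 w.py
python3 - <<'E'
from h import *
for n,b in(("side",(240,170,400,290)),("wrist",(270,120,420,220))):
    c=read_camera(n);np.savez(n+"6.npz",**c);l,t,r,d=b;im=c["img"][t:d,l:r][:,:,::-1]
    cv2.imwrite(f"pics/{n}6.png",cv2.resize(im,None,fx=5,fy=5,interpolation=2))
E
```

```text
t: 13.2
eef_pos: [0.5268, 0.0888, 0.063]
eef_rot: [179.7, 0.0, 102.5]
ft_force: [10.7, 1.2, -13.4]
finger_gap: 0.0176
t 13.2 tcp [0.5268 0.0888 0.063 ] rot [1.7966e+02 3.0000e-02 1.0249e+02] vice-local [-0.0356  0.0004] gap 0.0176 F [ 10.7   1.2 -13.4] q [  2.1  26.6 104.4   0.   48.7 -10.4]
```

View pics/wrist6.png

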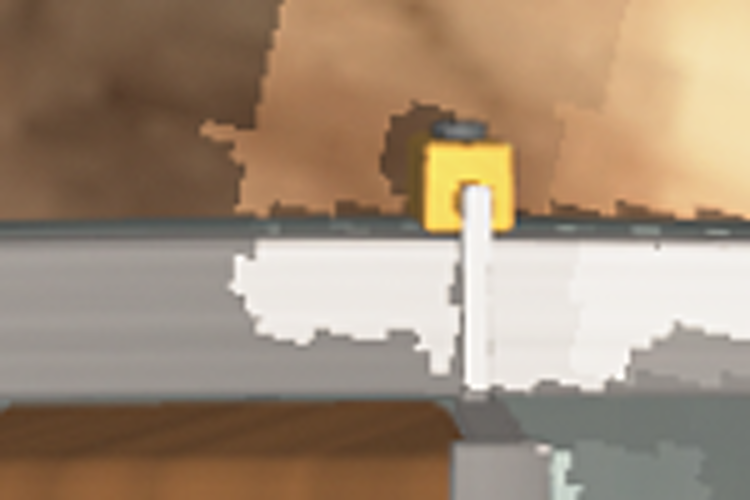

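View pics/side6.png

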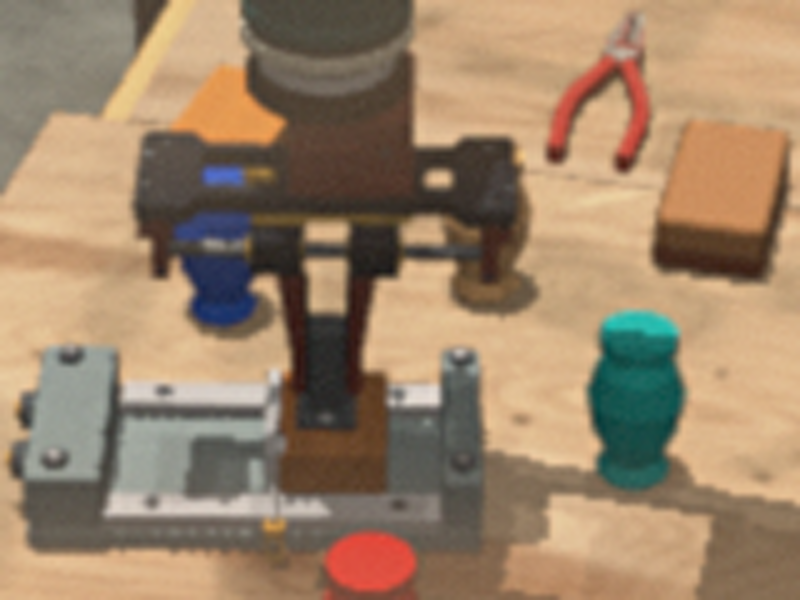

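The pointer (wrist crop x about 475) stands over the middle of the brass mark (424 to 514, centre 469), about 0.7 mm off. The foot still stands at the back. I'll hold for a second to confirm it's steady, then hand in.

```bash
python3 -m creep '0 -0.5 0 0 10; 0 0 0 0 10; 0 0 0 0 10; 0 0 0 0 10; 0 0 0 0 10; 0 0 0 0 10; 0 0 0 0 10; 0 0 0 0 10; 0 0 0 0 10; 0 0 0 0 10; 0 0 0 0 10; 0 0 0 0 10'; python3 w.py
python3 - <<'E'
from h import *
c=read_camera("wrist");im=c["img"][120:220,270:420][:,:,::-1]
cv2.imwrite("pics/w7.png",cv2.resize(im,None,fx=5,fy=5,interpolation=2))
cv2.imwrite("pics/w7f.png",c["img"][:,:,::-1])
print(state()["qvel"].round(2))
E
```

```text
t: 14.3
eef_pos: [0.5264, 0.0887, 0.063]
eef_rot: [179.7, 0.0, 102.5]
ft_force: [11.0, 1.8, -13.9]
finger_gap: 0.0181
t 14.3 tcp [0.5264 0.0887 0.063 ] rot [1.7965e+02 4.0000e-02 1.0249e+02] vice-local [-0.036   0.0004] gap 0.0181 F [ 11.    1.8 -13.9] q [  2.1  26.5 104.4   0.   48.7 -10.4]
[ 0.13  0.01  0.07 -0.09 -0.03  0.09]
```

View pics/w7f.png

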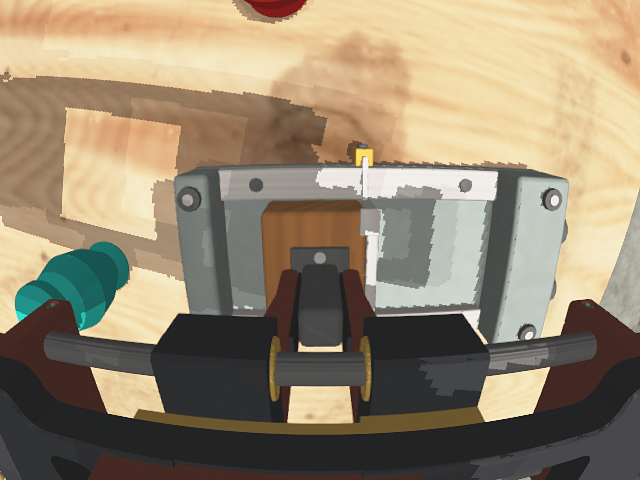

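The pointer, at about (365,165), sits over the brass mark at (364,157), and the fingers hold the post at (320,300).

```bash
python3 -c "
from rig import *
print(sign_off())"
```

```text
the job is handed in; nothing more can be done
None
```

I lifted the foot out of the vice track and stood it upright on the free bench to the right of the vice, at about (0.49, -0.10). I then gripped the slide's post and pulled it open by about 76 mm. I handed the job in at about 14.4 s with the gripper still holding the post.

- **Pointer:** the last measured crop had it about 0.7 mm short of the middle of the mark. I pulled another 0.5 mm after that, and the final wrist view shows it over the mark.
- **Hold:** the arm was at rest with the finger opening at 18 mm on the post. The wrist felt about 11 N along the slide, which matches the spring.
- **Foot and bystanders:** the foot was upright and let go in the side view after release, and still standing, partly hidden by the gripper, in the last one. The bystanders in view had not visibly moved; I checked that by eye only.
- **Loose ends:** about -14 N of vertical force remained at the wrist while holding, well under the limits. I did not look into it. No check failed or disagreed.

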